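# Load a spacer blank into the drilling nest

## Robot

A 6-joint arm with a two-finger parallel gripper is mounted at the origin on a cart in front of the work surface, level with it; the furniture and walls round the work are solid. World frame = base frame: x ahead of the robot, y to its left, z up, the work surface at z = 0. Lengths are in m, angles in degrees, forces in N, time in s.
With the tool pointing down it reaches from about 0.3 to 0.775 m from the base axis. Payload 14.6 kg.
Tool frame: the origin (TCP) lies between the finger pads; the fingertips stand 19 mm ahead of it and the grasp point (between the pads) is the TCP (r.tips_ahead is the z of the fingertips in the tool frame, in m); z points along the fingers, y is the line along which they close (so a half turn about z gives the same grasp; the last joint's range is limited). The gripper opens to 94 mm and grips with 3 to 60 N. Pads are 16 mm wide; open, the fingers measure 119 mm over their backs; the gripper's body (75 mm by 177 mm) begins 78 mm behind the grasp point.
Start: joints at [60.814, 17.183, 87.147, -0, 75.671, -3.816], TCP at [0.236, 0.497, 0.224] pointing down, gripper open.
Joint ranges: [-173.82, 173.82], [-45.26, 126.66], [13.44, 144.39], [-59.66, 239.66], [0, 175.72], [-146.38, 146.38]. Speed limits (degrees/s): [127.2, 127.2, 147.25, 180, 180, 180].

## Interface

Orientations are given as a 3x3 rotation matrix whose columns are the frame's x, y, z axes.
In Python, from station import status, viewer, job, r gives the robot as it stands.
- The arm moves only by the shell command python3 -m handwheel 'ROWS' [FORCE]. ROWS is JSON, a list of rows, each a list of 7 numbers: the shift along the tool's x, y, z in mm, then the turn, a rotation vector about the tool's x, y, z in rad, then the finger opening in mm, from 0 to 94. A call has exactly 8 rows; each row is the pose to reach, as a shift and turn from the pose commanded when the call began, along the tool's axes at that moment; what a row does not reach only later rows make up. A row lasts 1/10 s, in which the tool goes at most 50 mm and 8.59 degrees, less where a joint would pass 70% of its speed; a pose out of reach is approached as far as the arm can. A call with a gripper value outside its range is refused whole. The fingers move at their own pace and stop on an object; FORCE is the grip in N (left out, the last holds). Time passes only in rows, so rows that repeat a pose let the fingers close, or fill a call up. It gives the time, the measured TCP pose, the force, the opening and the grip force at its end, in the units of the state.
- status.observe(): the state, without advancing time (a new reading comes with each control period).
- viewer.grab_frame(name): name is "scene" or "top"; returns a dict with "pixels" (384x512x3 uint8, red, green, blue), "vertical_fov" (degrees; the focal length in pixels is half the picture's height over the tangent of half this angle, whatever the lens; pixels are square), "cx", "cy" (the principal point, pixels), "k1" (the pictures are not rectified: a ray, as slopes to the right and down, at radius r is drawn at 1 + k1 r^2 times it, then the intrinsics apply), "origin" and "orientation" of the camera in the world. Camera axes: x right, y down, z forward; pixel columns grow to the right and rows downward; lengths in m; the calibration is good to about 2 mm. A picture is of the moment at which its call begins. There is no depth.
- job.close_job(): hands the job in; it is judged then, once.
The state is a dict: "t": time; "joint_positions": joint angles; "dq": joint speeds; "joint_torque": joint torques, N m; "tool_pos": TCP position; "eef_rot": TCP orientation; "contact_force": force on the tool from outside, world axes, zero at the start; "torque": the same for the moment, N m; "width": finger opening in m; "grip_force": force on a finger pad.
Only numpy, scipy, OpenCV 4.12 (cv2) and the standard library are available. Lean on these libraries where they do the work, as an engineer would, in place of code of your own. Each camera call takes 0.05 s, during which the arm holds its last target. There are 200 camera calls.

## Task

Load the loose metal spacer blank into the drilling nest without picking it up: with the fingertips push it flat against the long rail, then slide it along, keeping it against the rail, until it is fully home against the end stop. Then push the cam clamp's lever round until the clamp is tight on the blank, and let go. Leave the bushings where they stand.

Things in the scene. Friction and masses are not known exactly. Their poses are not given: they have to be found in the camera images.
- nest: Drilling nest fixed to the table: dark steel plate 160 x 290 x 12 mm with a bright rail, a short end stop and a cam clamp. Origin on the table. Axes: x across the plate towards the rail (roughly away from the robot), y along the rail towards the end stop (roughly to the robot's left), z up. In this frame (mm) the plate spans x -75 to 85, y -145 to 145.
- rail_face (a point): Point fixed to the nest on the rail's working face, at plate level, midway along: x 42, y 0, z 12 mm in the nest's frame. The face looks to the nest's -x. The rail is 14 mm wide (x 42 to 56), runs from y -138 to 122, and its top is 25 mm above the table.
- stop_face (a point): Point fixed to the nest on the end stop's working face, at plate level: x 17.5, y 105, z 12 mm in the nest's frame. The face looks to the nest's -y. The stop spans x 1 to 34, y 105 to 121, top 25 mm above the table. Between rail and open clamp there is only 4 to 7 mm more room than the blank's width, so the blank enters by sliding along the rail.
- pocket (a point): Point fixed to the nest where the blank's centre lies when it is fully home in the corner pocket, against both rail and end stop: x 22, y 75, z 19 mm in the nest's frame.
- spacer: Loose metal spacer blank, a flat rectangular block 40 x 60 x 14 mm with two 8 mm holes, about 0.2 kg, lying flat on the nest's plate off the rail, at the end away from the stop. Origin at the centre of its underside; x is its 40 mm width, y its 60 mm length (goes along the rail), z up. It is symmetric end for end.
- spacer_center (a point): Centre of the spacer blank, half-way up (7 mm above the plate when it lies flat).
- clamp_lever (a joint): Lever angle, rad, growing counter-clockwise seen from above: 0 open, 1.62 at its stop, tight. It points from the pivot at 135 degrees plus this angle from the nest's x axis (x towards y): at 0 away from the rail and towards the stop end. Starts at 0 to 0.4; light friction, stays where left. With the blank home the cam meets it at about 1.3 and tightens from there; the last bit takes up to about 10 N at the lever.
- pivot (a point): Point on the clamp lever's pivot axis, half-way up the lever's bar (34 mm above the table); x -17.5, y 75 mm in the nest's frame. Under the lever, turning with it, is the clamp's eccentric steel disc, 28 mm across, its centre 6 mm off this axis, which presses the blank towards the rail; it reaches from the plate to 26 mm above the table.
- lever_arm (a point): Point on the centre line of the lever's bar, 55 mm from the pivot axis, half-way up the bar. The bar is 11 mm wide and 8 mm thick, from 30 to 38 mm above the table, with free space under it; it ends 74 mm from the pivot in an upright black knob 17 mm across, 27 to 47 mm above the table.
- small_bushing: Loose turned bushing 22 mm across, 22 mm high, standing on the nest's plate behind the rail; leave alone. Origin at the centre of its underside.
- big_bushing: Loose steel bushing 30 mm across, 30 mm high, standing on the table in front of the nest, to the robot's right; leave alone. Origin at the centre of its underside.
There are look-alikes about, which are no part of the job. What is meant by the spacer is not red, and is the smaller of those in its own colour.

How it is judged:
By the outcome, as a careful person would: the job done as asked, in the order asked, and still so for the second after the job is handed in, with the robot touching nothing.
It also fails if it takes over 72 s, if anything falls off the work surface, if the arm or the gripper's body presses on something with over 40 N, if the wrist force passes 120 N, or if a joint passes its speed limit or range.

## Working session

There is one attempt and no reset: what is moved stays moved. The work goes in short steps, Python scripts to look and compute and a shell command to move; the robot and the scene stay as the last step left them, time stands still between calls to the robot, and variables do not carry over. Pictures are saved under pics/ and viewed, at most 10 in all, crops included, and the job is handed in when it is done.

```bash
mkdir -p pics; ls; python3 - <<'E'
from station import status, viewer, job, r
import cv2, json
s=status.observe(); print({k:s[k] for k in('t','tool_pos','eef_rot','width','contact_force')}, r.tips_ahead)
for n in("scene","top"):
    f=viewer.grab_frame(n); print(n,{k:f[k] for k in f if k!='pixels'})
    cv2.imwrite(f'pics/{n}0.png',cv2.resize(f['pixels'][:,:,::-1],(800,600),interpolation=cv2.INTER_CUBIC))
E
```

```text
pics
{'t': 0.0, 'tool_pos': array([0.23553442, 0.49676002, 0.22388972]), 'eef_rot': array([[-9.03566003e-01,  4.28448540e-01, -5.71555262e-04],
       [ 4.28448910e-01,  9.03565480e-01, -9.77154342e-04],
       [ 9.77772536e-05, -1.12780567e-03, -9.99999359e-01]]), 'width': 0.09375084876729306, 'contact_force': array([-0.48815232, -0.43364285, -0.3846935 ])} 0.019
scene {'vertical_fov': 54.64555234076842, 'cx': 261.98859221199666, 'cy': 188.43343129374992, 'k1': -0.06750590824849653, 'origin': array([ 0.03285938, -0.32394441,  0.7154439 ]), 'orientation': array([[ 0.52636601, -0.6450191 ,  0.5539758 ],
       [-0.85012325, -0.38764306,  0.3564033 ],
       [-0.01514206, -0.65854629, -0.75238787]])}
top {'vertical_fov': 55.601981835173994, 'cx': 256.29952898292777, 'cy': 191.1435472304096, 'k1': -0.03441529245443292, 'origin': array([ 0.40485573, -0.04168054,  0.88523074]), 'orientation': array([[ 4.12655299e-03, -9.92212037e-01,  1.24491951e-01],
       [-9.99341714e-01,  3.95372770e-04,  3.62764831e-02],
       [-3.60431839e-02, -1.24559696e-01, -9.91557245e-01]])}
```

View pics/top0.png

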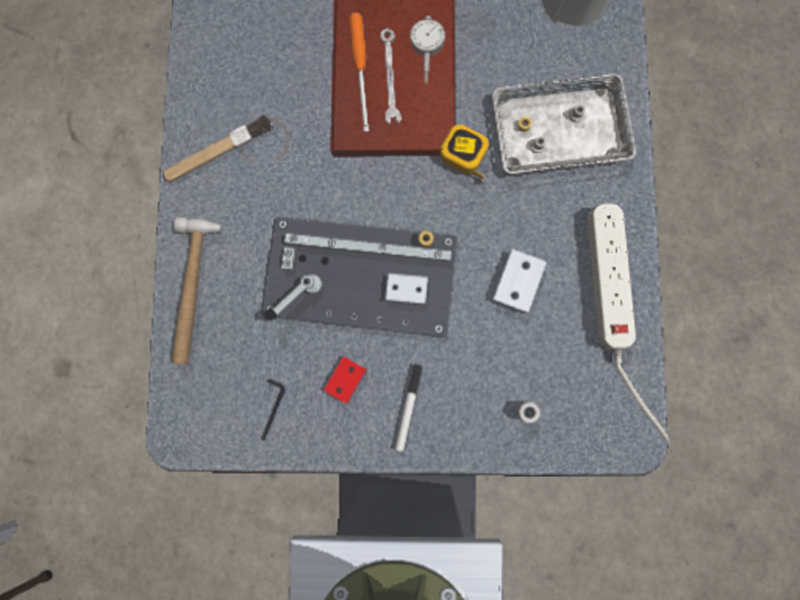

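View pics/scene0.png

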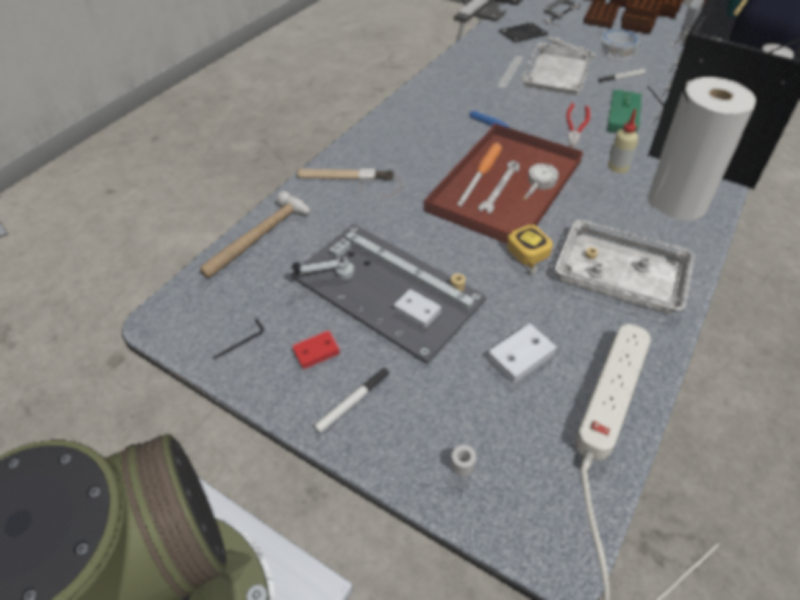

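The top view shows the nest, with plate corners near (276,218), (456,236), (446,336) and (262,316). The spacer is on the plate at (407,289) and the lever knob is at (270,313). I'll enlarge for pixel reading.

```bash
cat > h.py <<'E'
import numpy as np, cv2
from station import status, viewer, job, r
def cam(f):
    fl=192/np.tan(np.radians(f['vertical_fov'])/2)
    return fl
def ray(f,u,v):
    fl=cam(f); d=np.array([(u-f['cx'])/fl,(v-f['cy'])/fl]); s=d.copy()
    for _ in range(20): s=d/(1+f['k1']*(s@s))
    return f['orientation']@np.array([s[0],s[1],1.])
def at(f,u,v,z):
    d=ray(f,u,v); o=f['origin']; return (o+d*(z-o[2])/d[2])
def proj(f,p):
    c=f['orientation'].T@(np.asarray(p)-f['origin']); s=c[:2]/c[2]
    return s*(1+f['k1']*(s@s))*cam(f)+[f['cx'],f['cy']]
def crop(f,name,u0,v0,w,h,k):
    im=cv2.resize(f['pixels'][v0:v0+h,u0:u0+w,::-1],None,fx=k,fy=k,interpolation=cv2.INTER_CUBIC)
    for i in range(0,w,10): cv2.line(im,(i*k,0),(i*k,6 if i%50 else 14),(0,255,255),1)
    for i in range(0,h,10): cv2.line(im,(0,i*k),(6 if i%50 else 14,i*k),(0,255,255),1)
    cv2.imwrite('pics/'+name,im)
E
python3 - <<'E'
from h import *
crop(viewer.grab_frame('top'),'t1.png',163,132,133,90,6)
E
```

```text
(no output)
```

View pics/t1.png

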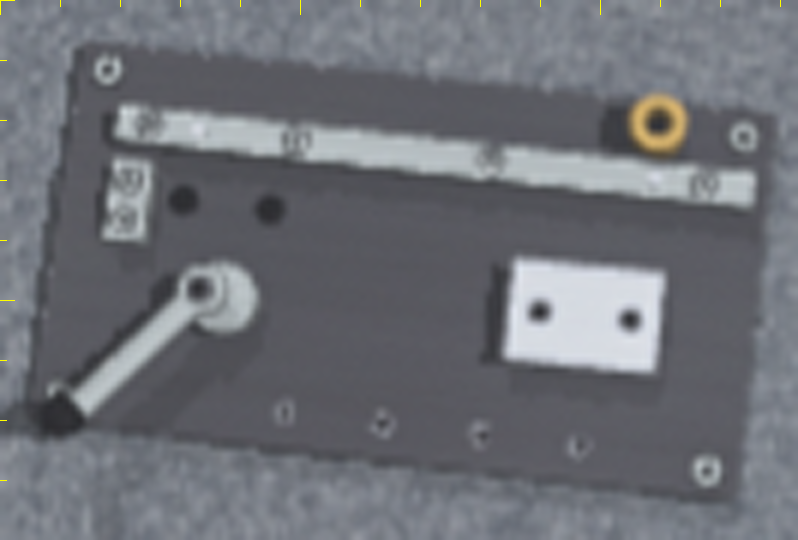

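The crop shows these points (crop px):
- Plate corners: (78,44), (776,118), (735,503), (28,422).
- Rail top: (118,103) to (757,172), and (113,136) to (755,206).
- Spacer top: (514,257), (666,271), (656,374), (504,359).
- Knob: (57,413).

```bash
cat > nest.py <<'E'
from h import *
from scipy.optimize import least_squares
f=viewer.grab_frame('top')
P=lambda a:(a[0]/6+163-.42,a[1]/6+132-.42)
N=[((78,44),85,145,12),((776,118),85,-145,12),((735,503),-75,-145,12),((28,422),-75,145,12),
((118,103),56,122,25),((757,172),56,-138,25),((755,206),42,-138,25),((113,136),42,122,25)]
def fit(L):
    A=np.array([at(f,*P(c),z/1e3)[:2] for c,x,y,z in L]);B=np.array([(x,y) for c,x,y,z in L])/1e3
    g=lambda p:(np.c_[B[:,0]*np.cos(p[2])-B[:,1]*np.sin(p[2])+p[0],B[:,0]*np.sin(p[2])+B[:,1]*np.cos(p[2])+p[1]]-A).ravel()
    s=least_squares(g,[.5,0,0]); return s.x,s.fun.reshape(-1,2)*1e3
n,e=fit(N); 
S=[((514,257),20,30,26),((666,271),20,-30,26),((656,374),-20,-30,26),((504,359),-20,30,26)]
s,e2=fit(S)
c,q=np.cos(n[2]),np.sin(n[2]); R=np.array([[c,-q],[q,c]])
toN=lambda w:(R.T@(np.asarray(w)[:2]-n[:2]))*1e3
toW=lambda x,y:n[:2]+R@np.array([x,y])/1e3
if __name__=='__main__':
    np.set_printoptions(precision=4,suppress=True)
    print(n,np.degrees(n[2]),'\n',e,'\n',s,np.degrees(s[2]),e2)
    print('spacer N',toN(s),np.degrees(s[2]-n[2]))
    k=toN(at(f,*P((57,413)),.042)); print('knob',k,np.degrees(np.arctan2(k[1]-75,k[0]+17.5))-135)
    for x,y in((-60,-75),(75,-75),(0,-60)): print(toW(x,y))
    st=status.observe(); print(st['tool_pos'],toN(st['tool_pos']))
E
python3 nest.py
```

```text
[ 0.5467  0.0561 -0.1121] -6.422519957546275 
 [[ 1.766  -1.2108]
 [ 2.1594 -1.0416]
 [-0.0014 -0.7372]
 [ 0.2473  1.3193]
 [-1.2393 -0.0325]
 [-0.7061  0.5636]
 [-0.7797  1.2297]
 [-1.4463 -0.0907]] 
 [ 0.5297 -0.0192 -0.096 ] -5.499263561301279 [[-0.6812 -0.433 ]
 [-0.6585  0.4597]
 [ 0.7964  0.2646]
 [ 0.5433 -0.2912]]
spacer N [ -8.4973 -76.672 ] 0.9232563962449953
knob [-72.1756 123.9109] 3.1852658008090486
[ 0.4787 -0.0117]
[ 0.6128 -0.0268]
[ 0.54   -0.0035]
[0.2356 0.4968 0.2241] [-358.444   403.1701]
```

```bash
python3 - <<'E'
from nest import *
st=status.observe(); E=st['eef_rot']; w=toW(-62,-76.7); d=np.r_[w,.15]-st['tool_pos']; print(d, E.T@d*1e3)
Rd=np.array([[-np.sin(n[2]),np.cos(n[2]),0],[np.cos(n[2]),np.sin(n[2]),0],[0,0,-1]]).T
Rd=np.c_[np.r_[R@[0,1],0],np.r_[R@[1,0],0],[0,0,-1]]
print(cv2.Rodrigues(E.T@Rd)[0].ravel())
E
```

```text
[ 0.24087663 -0.5100474  -0.07417138] [-436.20266745 -357.59160253   74.3422596 ]
[-4.92027566e-04  2.91127412e-04  1.24005325e+00]
```

```bash
python3 -m handwheel '[[-109,-89,10,0,0,0.155,0],[-109,-89,10,0,0,0.31,0],[-218,-179,20,0,0,0.45,0],[-218,-179,20,0,0,0.6,0],[-327,-268,30,0,0,0.75,0],[-327,-268,30,0,0,0.9,0],[-436,-357,40,0,0,1.05,0],[-436,-357,40,0,0,1.24,0]]' 20
```

```text
t: 1.05
tool_pos: [0.4066, 0.1343, 0.1962]
eef_rot: [[0.078, 0.997, 0.001], [0.997, -0.078, 0.0], [0.0, 0.001, -1.0]]
contact_force: [0.6, 1.8, -0.5]
width: 0.0334
grip_force: 0.0
```

```bash
python3 -m handwheel '[[0,0,0,0,0,0,0],[0,0,0,0,0,0,0],[0,0,0,0,0,0,0],[0,0,0,0,0,0,0],[0,0,0,0,0,0,0],[0,0,0,0,0,0,0],[0,0,0,0,0,0,0],[0,0,0,0,0,0,0]]'; cat > w.py <<'E'
from nest import *
st=status.observe(); E=st['eef_rot']
print('t',st['t'],'nest TCP mm',toN(st['tool_pos']).round(1),'z',round(st['tool_pos'][2]*1e3,1),'yaw err',(np.degrees(np.arctan2(E[1,1],E[0,1])-n[2])).round(2),'w',st['width'],'F nest',(R.T@st['contact_force'][:2]).round(1),st['contact_force'][2].round(1))
E
python3 w.py
```

```text
t: 1.85
tool_pos: [0.4061, 0.1364, 0.1961]
eef_rot: [[0.071, 0.997, -0.0], [0.997, -0.071, -0.0], [-0.0, -0.0, -1.0]]
contact_force: [0.3, 0.1, 0.2]
width: -0.0
grip_force: 0.0
t 1.9 nest TCP mm [-148.6   64. ] z 196.1 yaw err 2.31 w 0.0004579479514051367 F nest [-1.   0.3] 0.1
```

```bash
python3 -m handwheel '[[-36,20,30,0,0,0.01,0],[-72,40,60,0,0,0.02,0],[-108,61,90,0,0,0.03,0],[-144,81,116,0,0,0.04,0],[-144,81,116,0,0,0.04,0],[-144,81,116,0,0,0.04,0],[-144,81,116,0,0,0.04,0],[-144,81,116,0,0,0.04,0]]'; python3 - <<'E'
from w import *
crop(viewer.grab_frame('top'),'t2.png',163,132,133,90,6)
E
```

```text
t: 2.7
tool_pos: [0.4768, -0.0123, 0.0811]
eef_rot: [[0.11, 0.994, 0.002], [0.994, -0.11, -0.0], [0.0, 0.002, -1.0]]
contact_force: [-0.2, 0.1, 0.7]
width: 0.0002
grip_force: 0.0
t 2.75 nest TCP mm [-61.8 -75.8] z 81.1 yaw err 0.09 w 0.0005861180651822759 F nest [0.5 0.2] -0.2
```

View pics/t2.png

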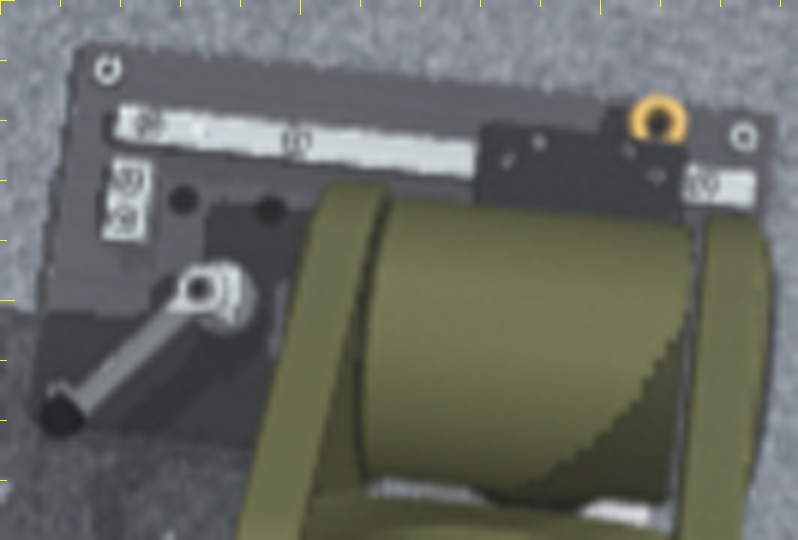

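The arm hides the blank from above. I'll descend and push gently.

```bash
python3 -m handwheel '[[0,0,15,0,0,0,0],[0,0,30,0,0,0,0],[0,0,40,0,0,0,0],[0,0,45,0,0,0,0],[0,5,45,0,0,0,0],[0,10,45,0,0,0,0],[0,15,45,0,0,0,0],[0,18,45,0,0,0,0]]'; python3 -m handwheel '[[0,4,0,0,0,0,0],[0,8,0,0,0,0,0],[0,12,0,0,0,0,0],[0,16,0,0,0,0,0],[0,20,0,0,0,0,0],[0,23,0,0,0,0,0],[0,26,0,0,0,0,0],[0,26,0,0,0,0,0]]';python3 - <<'E'
from w import *
crop(viewer.grab_frame('scene'),'s2.png',185,135,130,98,6)
E
```

```text
t: 3.6
tool_pos: [0.4953, -0.0153, 0.0356]
eef_rot: [[0.112, 0.994, 0.001], [0.994, -0.112, -0.0], [-0.0, 0.001, -1.0]]
contact_force: [0.4, 0.3, -0.4]
width: 0.0001
grip_force: 0.0
t: 4.4
tool_pos: [0.5208, -0.0182, 0.0351]
eef_rot: [[0.112, 0.994, 0.001], [0.994, -0.112, -0.0], [0.0, 0.001, -1.0]]
contact_force: [1.1, -0.1, 0.1]
width: 0.0005
grip_force: 0.0
t 4.45 nest TCP mm [-17.6 -76.7] z 35.1 yaw err 0.0 w 0.0002471864324725797 F nest [ 0.2 -0.2] 0.9
```

View pics/s2.png

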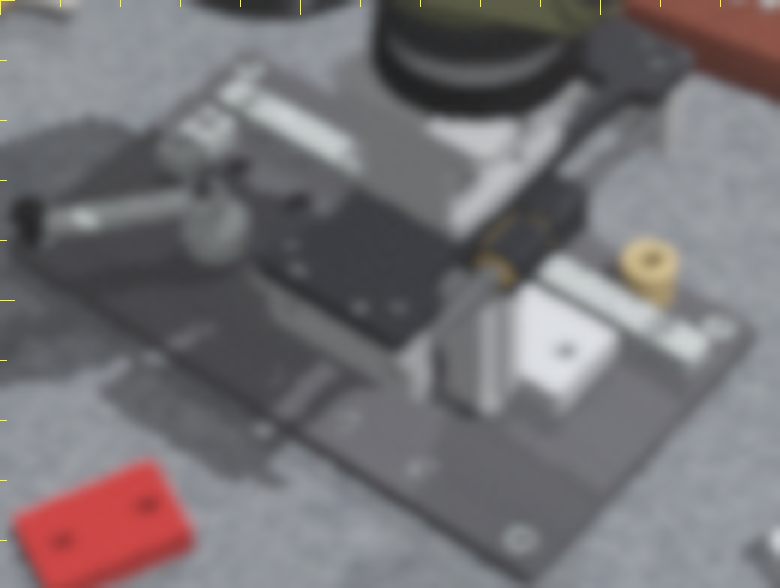

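The scene view shows the fingers centred on the blank's near edge at (500,350), with the blank about 7 mm short of the rail. I'll press on slowly.

```bash
python3 -m handwheel '[[0,1,0,0,0,0,0],[0,2,0,0,0,0,0],[0,3,0,0,0,0,0],[0,4,0,0,0,0,0],[0,5,0,0,0,0,0],[0,6,0,0,0,0,0],[0,7,0,0,0,0,0],[0,7,0,0,0,0,0]]';python3 w.py;  python3 -m handwheel '[[0,0.4,0,0,0,0,0],[0,0.8,0,0,0,0,0],[0,1.2,0,0,0,0,0],[0,1.6,0,0,0,0,0],[0,2,0,0,0,0,0],[0,2,0,0,0,0,0],[0,2,0,0,0,0,0],[0,2,0,0,0,0,0]]'; python3 w.py
```

```text
t: 5.3
tool_pos: [0.5275, -0.019, 0.0351]
eef_rot: [[0.112, 0.994, 0.0], [0.994, -0.112, -0.0], [-0.0, 0.0, -1.0]]
contact_force: [-0.4, 0.9, -0.3]
width: 0.0007
grip_force: 0.2
t 5.35 nest TCP mm [-10.7 -76.7] z 35.2 yaw err 0.0 w 0.0004744614443855764 F nest [-0.3  0.7] -1.2
t: 6.15
tool_pos: [0.529, -0.0191, 0.0351]
eef_rot: [[0.112, 0.994, -0.001], [0.994, -0.112, 0.0], [0.0, -0.001, -1.0]]
contact_force: [-5.8, 1.4, 2.0]
width: -0.0002
grip_force: 2.6
t 6.2 nest TCP mm [ -9.2 -76.6] z 35.1 yaw err 0.01 w 0.00047650197329512315 F nest [-5.7  0.5] 2.4
```

```bash
python3 -m handwheel '[[0,-7,0,0,0,0,0],[0,-14,0,0,0,0,0],[-12,-14,0,0,0,0,0],[-24,-14,0,0,0,0,0],[-36,-14,0,0,0,0,0],[-48,-14,0,0,0,0,0],[-50,-14,0,0,0,0,0],[-50,-14,0,0,0,0,0]]'; python3 -m handwheel '[[0,8,0,0,0,0,0],[0,16,0,0,0,0,0],[0,24,0,0,0,0,0],[0,32,0,0,0,0,0],[0,40,0,0,0,0,0],[0,45,0,0,0,0,0],[0,45,0,0,0,0,0],[0,45,0,0,0,0,0]]';python3 - <<'E'
from w import *
crop(viewer.grab_frame('scene'),'s3.png',185,135,130,98,6)
E
```

```text
t: 7.0
tool_pos: [0.5098, -0.0678, 0.0351]
eef_rot: [[0.113, 0.994, -0.0], [0.994, -0.113, 0.0], [0.0, -0.0, -1.0]]
contact_force: [0.3, 0.6, 0.6]
width: 0.0005
grip_force: 0.0
t: 7.8
tool_pos: [0.5543, -0.0723, 0.035]
eef_rot: [[0.112, 0.994, -0.0], [0.994, -0.112, 0.0], [0.0, -0.0, -1.0]]
contact_force: [-0.5, -1.5, 0.6]
width: 0.0005
grip_force: 0.0
t 7.85 nest TCP mm [  21.9 -126.7] z 35.0 yaw err 0.01 w 0.0005688020456630108 F nest [ 0.5 -0.2] -0.5
```

View pics/s3.png

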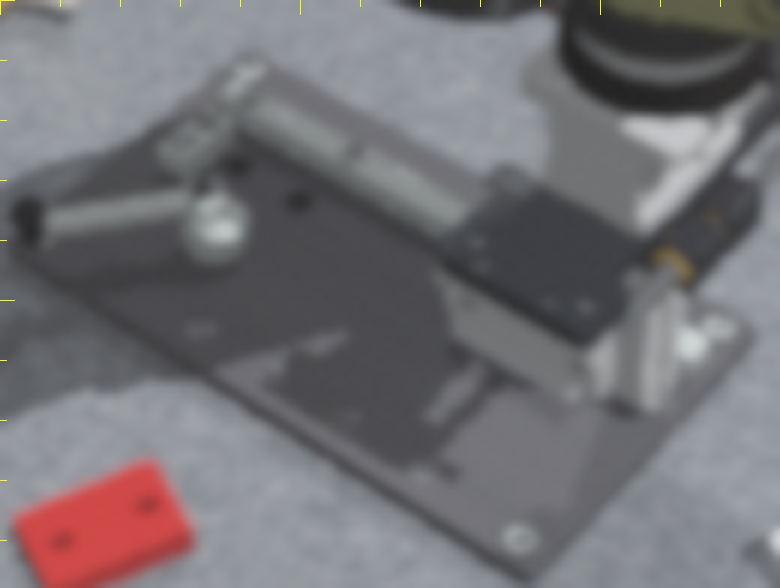

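The fingers are behind the blank's end at (650,360), but the blank itself is hidden. I'll slide it along with a slight drift toward the rail.

```bash
python3 -m handwheel '[[5,0,0,0,0,0,0],[10,0,0,0,0,0,0],[14,0,0,0,0,0,0],[20,0.3,0,0,0,0,0],[26,0.6,0,0,0,0,0],[32,0.9,0,0,0,0,0],[38,1.2,0,0,0,0,0],[44,1.5,0,0,0,0,0]]'; python3 -m handwheel '[[6,0.3,0,0,0,0,0],[12,0.6,0,0,0,0,0],[18,0.9,0,0,0,0,0],[24,1.2,0,0,0,0,0],[30,1.5,0,0,0,0,0],[36,1.8,0,0,0,0,0],[42,2.1,0,0,0,0,0],[48,2.4,0,0,0,0,0]]'; python3 - <<'E'
from w import *
crop(viewer.grab_frame('scene'),'s4.png',185,135,130,98,6)
E
```

```text
t: 8.7
tool_pos: [0.5604, -0.0286, 0.035]
eef_rot: [[0.112, 0.994, -0.002], [0.994, -0.112, -0.001], [-0.001, -0.001, -1.0]]
contact_force: [-3.9, -5.1, 1.6]
width: 0.0002
grip_force: 2.3
t: 9.5
tool_pos: [0.5687, 0.0192, 0.0351]
eef_rot: [[0.112, 0.994, -0.0], [0.994, -0.112, -0.0], [-0.0, -0.0, -1.0]]
contact_force: [-3.1, -2.9, -0.3]
width: 0.0006
grip_force: 1.5
t 9.55 nest TCP mm [ 26.1 -33.4] z 35.2 yaw err 0.03 w 0.00018316617131834527 F nest [0.  0.6] 0.2
```

View pics/s4.png

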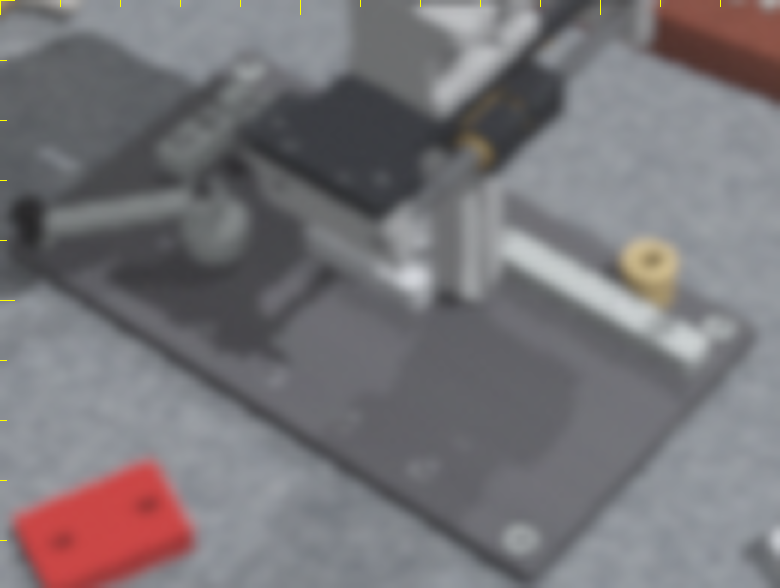

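The blank is ahead of the fingers at (400,275), along the rail, and the bushing is untouched. Continuing.

```bash
python3 -m handwheel '[[6,0,0,0,0,0,0],[12,0.2,0,0,0,0,0],[18,0.3,0,0,0,0,0],[24,0.4,0,0,0,0,0],[30,0.5,0,0,0,0,0],[36,0.6,0,0,0,0,0],[42,0.7,0,0,0,0,0],[48,0.8,0,0,0,0,0]]'; python3 -m handwheel '[[4,0,0,0,0,0,0],[7,0,0,0,0,0,0],[10,0,0,0,0,0,0],[12,0,0,0,0,0,0],[14,0,0,0,0,0,0],[15,0,0,0,0,0,0],[16,0,0,0,0,0,0],[16,0,0,0,0,0,0]]'; python3 w.py;  python3 -m handwheel '[[1,0,0,0,0,0,0],[2,0,0,0,0,0,0],[3,0,0,0,0,0,0],[4,0,0,0,0,0,0],[5,0,0,0,0,0,0],[5.5,0,0,0,0,0,0],[5.5,0,0,0,0,0,0],[5.5,0,0,0,0,0,0]]'; python3 w.py
```

```text
t: 10.4
tool_pos: [0.5745, 0.0663, 0.0352]
eef_rot: [[0.112, 0.994, -0.001], [0.994, -0.112, -0.001], [-0.001, -0.001, -1.0]]
contact_force: [-7.0, -7.3, 6.0]
width: 0.0005
grip_force: 4.1
t: 11.2
tool_pos: [0.5764, 0.0822, 0.0352]
eef_rot: [[0.112, 0.994, -0.001], [0.994, -0.112, -0.001], [-0.001, -0.001, -1.0]]
contact_force: [-4.7, -6.3, 4.0]
width: 0.0005
grip_force: 2.8
t 11.25 nest TCP mm [26.6 29.3] z 35.2 yaw err 0.01 w 0.0006403751477588723 F nest [-3.5 -5.2] 3.0
t: 12.05
tool_pos: [0.577, 0.0877, 0.0352]
eef_rot: [[0.112, 0.994, -0.001], [0.994, -0.112, -0.0], [-0.0, -0.001, -1.0]]
contact_force: [-4.5, -4.6, 3.0]
width: 0.0006
grip_force: 2.6
t 12.1 nest TCP mm [26.6 34.8] z 35.2 yaw err 0.01 w 0.0005376497786376426 F nest [-3.2 -5.2] 3.9
```

```bash
python3 -m handwheel '[[0.5,0,0,0,0,0,0],[1,0,0,0,0,0,0],[1.5,0,0,0,0,0,0],[2,0,0,0,0,0,0],[2.5,0,0,0,0,0,0],[2.5,0,0,0,0,0,0],[2.5,0,0,0,0,0,0],[2.5,0,0,0,0,0,0]]'; python3 w.py;  python3 -m handwheel '[[0.2,0,0,0,0,0,0],[0.4,0,0,0,0,0,0],[0.6,0,0,0,0,0,0],[0.8,0,0,0,0,0,0],[1,0,0,0,0,0,0],[1,0,0,0,0,0,0],[1,0,0,0,0,0,0],[1,0,0,0,0,0,0]]'; python3 w.py
```

```text
t: 12.9
tool_pos: [0.5773, 0.0902, 0.0352]
eef_rot: [[0.112, 0.994, -0.001], [0.994, -0.112, -0.0], [-0.0, -0.001, -1.0]]
contact_force: [-4.1, -5.4, 3.4]
width: 0.0004
grip_force: 2.6
t 12.95 nest TCP mm [26.6 37.3] z 35.2 yaw err 0.01 w 0.000384647344040785 F nest [-3.6 -5.1] 3.2
t: 13.75
tool_pos: [0.5773, 0.0903, 0.0352]
eef_rot: [[0.112, 0.994, -0.001], [0.994, -0.112, -0.002], [-0.002, -0.001, -1.0]]
contact_force: [-3.9, -10.8, 4.7]
width: 0.0006
grip_force: 5.8
t 13.8 nest TCP mm [26.6 37.4] z 35.2 yaw err 0.0 w 0.0004432578333897696 F nest [ -3.1 -11.3] 4.6
```

```bash
python3 -m handwheel '[[1,0,0,0,0,0,0],[1,0,0,0,0,0,0],[-5,0,0,0,0,0,0],[-12,0,0,0,0,0,0],[-17,0,0,0,0,0,0],[-17,0,-20,0,0,0,0],[-17,0,-50,0,0,0,0],[-17,0,-70,0,0,0,0]]'; python3 -m handwheel '[[13,-8,0,0,0,0,0],[39,-24,0,0,0,0,0],[65,-40,0,0,0,0,0],[91,-52,0,0,0,0,0],[107,-64,0,0,0,0,0],[107,-64,0,0,0,0,0],[107,-64,0,0,0,0,0],[107,-64,0,0,0,0,0]]';python3 - <<'E'
from w import *
crop(viewer.grab_frame('scene'),'s5.png',185,135,130,98,6)
E
```

```text
t: 14.6
tool_pos: [0.5761, 0.0743, 0.1069]
eef_rot: [[0.112, 0.994, 0.001], [0.994, -0.112, 0.0], [0.001, 0.001, -1.0]]
contact_force: [0.7, 0.2, 0.4]
width: 0.0002
grip_force: 0.0
t: 15.4
tool_pos: [0.5241, 0.1872, 0.1046]
eef_rot: [[0.112, 0.994, -0.0], [0.994, -0.112, -0.0], [-0.0, -0.0, -1.0]]
contact_force: [-0.5, -0.2, -0.1]
width: 0.0004
grip_force: 0.0
t 15.45 nest TCP mm [-36.9 127.7] z 104.8 yaw err -0.05 w 0.0008120088985793535 F nest [-1.2  1.1] -0.1
```

View pics/s5.png

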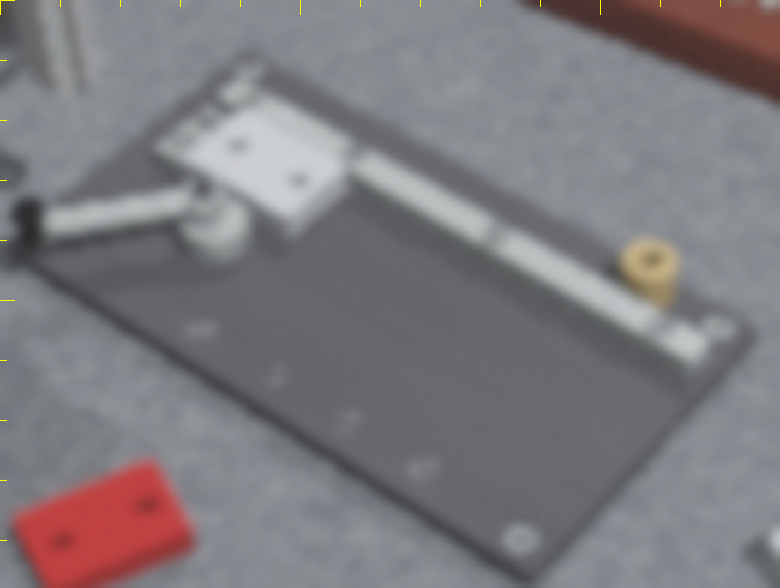

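The blank sits home in the corner, (170–350, 95–235), against rail and stop. The lever hasn't moved. I'll compute arc waypoints.

```bash
python3 -m handwheel '[[0,0,20,0,0,0,0],[0,0,40,0,0,0,0],[0,0,55,0,0,0,0],[0,0,62,0,0,0,0],[0,0,62,0,0,0,0],[0,0,62,0,0,0,0],[0,0,62,0,0,0,0],[0,0,62,0,0,0,0]]'; python3 - <<'E'
from w import *
t=toN(st['tool_pos'])
for a in np.r_[0,np.arange(.06,1.7,.06),1.64]:
    ph=np.radians(135)+a;u=np.array([np.cos(ph),np.sin(ph)]);p=np.array([-u[1],u[0]])
    q=np.array([-17.5,75])+50*u-p*(5.5+12.5*abs(p[0])+8*abs(p[1])); print(a.round(2),(q-t)[::-1].round(1))
E
```

```text
t: 16.3
tool_pos: [0.5244, 0.1878, 0.0438]
eef_rot: [[0.112, 0.994, 0.001], [0.994, -0.112, 0.0], [0.0, 0.001, -1.0]]
contact_force: [-0.3, -0.1, 0.1]
width: 0.0002
grip_force: 0.0
t 16.35 nest TCP mm [-37.  128.4] z 43.7 yaw err 0.01 w 0.00021352865843728426 F nest [0.2 0.2] 0.3
0.0 [-3.9 -1.8]
0.06 [-5.4 -4.8]
0.12 [-7.2 -7.8]
0.18 [ -9.2 -10.7]
0.24 [-11.4 -13.5]
0.3 [-13.8 -16.2]
0.36 [-16.4 -18.7]
0.42 [-19.3 -21. ]
0.48 [-22.3 -23.2]
0.54 [-25.5 -25.1]
0.6 [-28.8 -26.8]
0.66 [-32.3 -28.3]
0.72 [-35.9 -29.5]
0.78 [-39.6 -30.5]
0.84 [-42.  -31.2]
0.9 [-44.3 -31.9]
0.96 [-46.8 -32.5]
1.02 [-49.3 -32.9]
1.08 [-51.9 -33.3]
1.14 [-54.5 -33.5]
1.2 [-57.2 -33.5]
1.26 [-60.  -33.4]
1.32 [-62.7 -33.1]
1.38 [-65.6 -32.7]
1.44 [-68.4 -32.1]
1.5 [-71.3 -31.2]
1.56 [-74.1 -30.2]
1.62 [-76.9 -29. ]
1.68 [-79.7 -27.6]
1.64 [-77.9 -28.6]
```

```bash
python3 -m handwheel '[[-5.4,-4.8,0,0,0,0,0],[-7.2,-7.8,0,0,0,0,0],[-9.2,-10.7,0,0,0,0,0],[-11.4,-13.5,0,0,0,0,0],[-13.8,-16.2,0,0,0,0,0],[-16.4,-18.7,0,0,0,0,0],[-19.3,-21,0,0,0,0,0],[-22.3,-23.2,0,0,0,0,0]]'; python3 -m handwheel '[[-3.2,-1.9,0,0,0,0,0],[-6.5,-3.6,0,0,0,0,0],[-10,-5.1,0,0,0,0,0],[-13.6,-6.3,0,0,0,0,0],[-17.3,-7.3,0,0,0,0,0],[-19.7,-8,0,0,0,0,0],[-22,-8.7,0,0,0,0,0],[-24.5,-9.3,0,0,0,0,0]]'; python3 -m handwheel '[[-2.5,-0.4,0,0,0,0,0],[-5.1,-0.8,0,0,0,0,0],[-7.7,-1,0,0,0,0,0],[-10.4,-1,0,0,0,0,0],[-13.2,-0.9,0,0,0,0,0],[-13.2,-0.9,0,0,0,0,0],[-13.2,-0.9,0,0,0,0,0],[-13.2,-0.9,0,0,0,0,0]]';python3 - <<'E'
from w import *
crop(viewer.grab_frame('scene'),'s6.png',185,135,130,98,6)
E
```

```text
t: 17.15
tool_pos: [0.4983, 0.168, 0.0431]
eef_rot: [[0.112, 0.994, -0.0], [0.994, -0.112, 0.0], [0.0, -0.0, -1.0]]
contact_force: [0.6, 0.7, 0.4]
width: 0.0001
grip_force: 0.6
t: 17.95
tool_pos: [0.4865, 0.1447, 0.0431]
eef_rot: [[0.112, 0.994, -0.0], [0.994, -0.112, 0.0], [0.0, -0.0, -1.0]]
contact_force: [1.0, 2.3, 0.3]
width: 0.0008
grip_force: 0.8
t: 18.75
tool_pos: [0.4841, 0.1318, 0.0431]
eef_rot: [[0.112, 0.994, -0.0], [0.994, -0.112, -0.0], [-0.0, -0.0, -1.0]]
contact_force: [-0.1, -0.1, -0.4]
width: 0.0
grip_force: 0.0
t 18.8 nest TCP mm [-70.6  68.2] z 43.1 yaw err 0.01 w 0.0008207711030964364 F nest [0.  0.4] -0.6
```

View pics/s6.png

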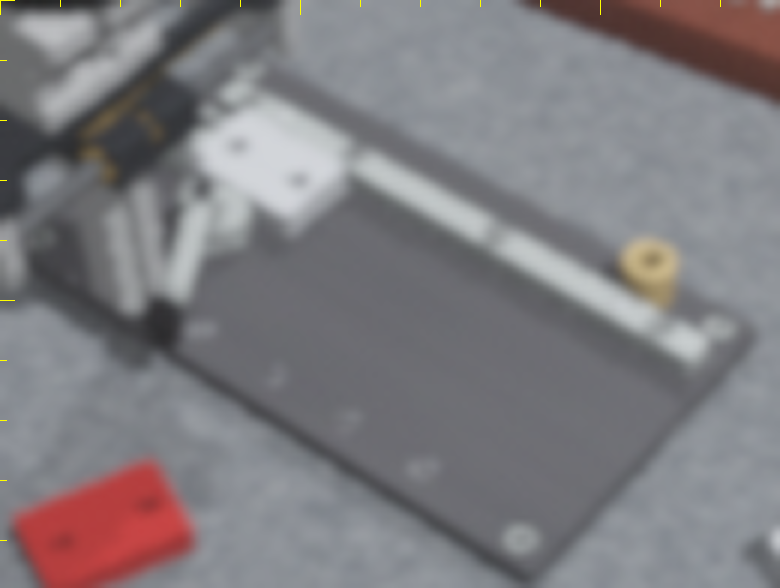

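The lever is now at about 1.2 rad with the fingers behind it at (130,250), and the blank is still home. I'll continue slowly to the stop.

```bash
python3 -m handwheel '[[-2.7,0.3,0,0,0,0,0],[-5.6,0.7,0,0,0,0,0],[-7,1,0,0,0,0,0],[-8.4,1.3,0,0,0,0,0],[-9.8,1.8,0,0,0,0,0],[-11.3,2.2,0,0,0,0,0],[-12.7,2.7,0,0,0,0,0],[-14.1,3.2,0,0,0,0,0]]'; python3 w.py;python3 -m handwheel '[[-0.5,0.2,0,0,0,0,0],[-1,0.4,0,0,0,0,0],[-1.4,0.6,0,0,0,0,0],[-1.9,0.8,0,0,0,0,0],[-2.4,1,0,0,0,0,0],[-2.8,1.2,0,0,0,0,0],[-2.8,1.2,0,0,0,0,0],[-2.8,1.2,0,0,0,0,0]]'; python3 w.py
```

```text
t: 19.65
tool_pos: [0.4859, 0.1181, 0.0433]
eef_rot: [[0.112, 0.994, 0.0], [0.994, -0.112, 0.001], [0.001, 0.0, -1.0]]
contact_force: [0.3, 9.7, 0.1]
width: 0.0007
grip_force: 3.9
t 19.7 nest TCP mm [-67.3  54.7] z 43.3 yaw err 0.0 w 0.0002986818909929468 F nest [-2.3  8.2] 0.0
t: 20.5
tool_pos: [0.4866, 0.1152, 0.0432]
eef_rot: [[0.112, 0.994, 0.0], [0.994, -0.112, 0.001], [0.001, 0.0, -1.0]]
contact_force: [-0.7, 9.8, -0.2]
width: 0.0007
grip_force: 3.9
t 20.55 nest TCP mm [-66.3  52.1] z 43.2 yaw err 0.01 w 0.00036963966897906377 F nest [-1.3 10.6] 0.4
```

```bash
python3 -m handwheel '[[-0.5,0.2,0,0,0,0,0],[-1,0.5,0,0,0,0,0],[-1.4,0.7,0,0,0,0,0],[-1.9,0.9,0,0,0,0,0],[-2.4,1.2,0,0,0,0,0],[-2.8,1.4,0,0,0,0,0],[-2.8,1.4,0,0,0,0,0],[-2.8,1.4,0,0,0,0,0]]'; python3 w.py; python3 -m handwheel '[[-0.3,0.1,0,0,0,0,0],[-0.6,0.2,0,0,0,0,0],[-0.9,0.4,0,0,0,0,0],[-1.2,0.5,0,0,0,0,0],[-1.4,0.7,0,0,0,0,0],[-1.4,0.7,0,0,0,0,0],[-1.4,0.7,0,0,0,0,0],[-1.4,0.7,0,0,0,0,0]]'; python3 w.py
```

```text
t: 21.35
tool_pos: [0.4871, 0.1139, 0.0432]
eef_rot: [[0.112, 0.994, -0.001], [0.994, -0.112, 0.004], [0.003, -0.001, -1.0]]
contact_force: [-4.6, 25.0, 1.6]
width: 0.0005
grip_force: 11.0
t 21.4 nest TCP mm [-65.7  50.8] z 43.2 yaw err 0.02 w 0.0005586676316276669 F nest [-7.5 23.9] 3.1
t: 22.2
tool_pos: [0.4873, 0.1134, 0.0432]
eef_rot: [[0.111, 0.994, -0.002], [0.994, -0.111, 0.005], [0.005, -0.002, -1.0]]
contact_force: [-7.2, 34.7, 3.9]
width: 0.0003
grip_force: 15.5
t 22.25 nest TCP mm [-65.4  50.3] z 43.2 yaw err 0.03 w 0.00017379908162582647 F nest [-10.9  32.3] 4.3
```

Force jumped from 10 to 35 N, so the lever is on its stop. I'll back off, lift and look.

```bash
python3 -m handwheel '[[4,-3,0,0,0,0,0],[9,-6,0,0,0,0,0],[14,-10,0,0,0,0,0],[18,-12,0,0,0,0,0],[18,-12,-30,0,0,0,0],[18,-12,-70,0,0,0,0],[18,-12,-110,0,0,0,0],[18,-12,-150,0,0,0,0]]'; python3 -m handwheel '[[40,-10,0,0,0,0,0],[80,-20,0,0,0,0,0],[120,-30,0,0,0,0,0],[160,-40,0,0,0,0,0],[200,-50,0,0,0,0,0],[240,-60,0,0,0,0,0],[260,-60,0,0,0,0,0],[260,-60,0,0,0,0,0]]'; python3 - <<'E'
from w import *
crop(viewer.grab_frame('top'),'t7.png',163,132,133,90,6)
k=toW(-17.5+74*np.cos(np.radians(135)+1.62),75+74*np.sin(np.radians(135)+1.62)); q=proj(f,np.r_[k,.047]); print('knob expected crop',(q-[163,132])*6)
E
```

```text
t: 23.05
tool_pos: [0.478, 0.1293, 0.1948]
eef_rot: [[0.112, 0.994, -0.0], [0.994, -0.112, -0.0], [-0.0, -0.0, -1.0]]
contact_force: [0.8, -0.4, 0.9]
width: 0.0006
grip_force: 0.0
t: 23.85
tool_pos: [0.4472, 0.3964, 0.1925]
eef_rot: [[0.109, 0.994, -0.0], [0.994, -0.109, -0.0], [-0.0, -0.0, -1.0]]
contact_force: [-0.1, -0.1, 0.1]
width: 0.0001
grip_force: 0.0
t 23.9 nest TCP mm [-136.5  325.6] z 192.6 yaw err 0.08 w 0.0005261304680338696 F nest [ 0.3 -0.8] -0.5
knob expected crop [315.12639001 426.51777922]
```

View pics/t7.png

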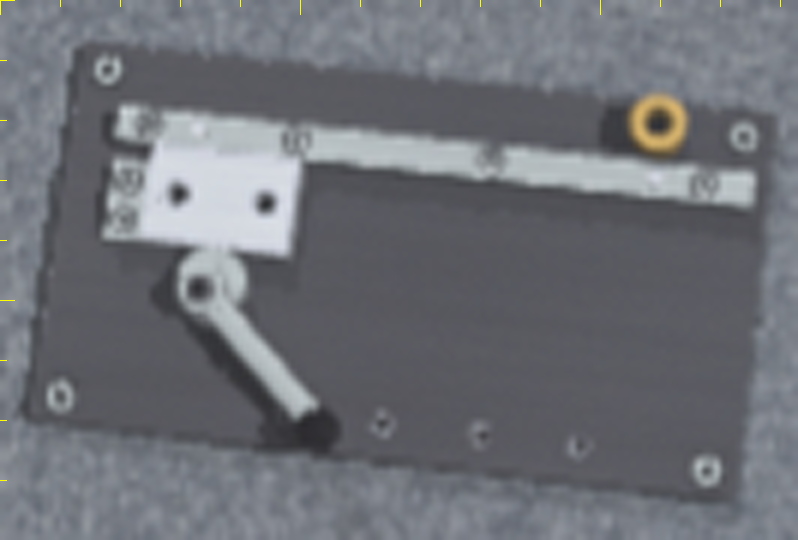

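The blank is home against the rail and stop. The cam is on it, and the knob is at (318,428), close to the expected (315,427), which puts the lever at its stop. The small bushing hasn't moved. Handing in.

```bash
python3 -c "
from station import job
print(job.close_job())"
```

```text
the job is handed in; nothing more can be done
None
```

I pushed the blank against the rail and slid it home to the end stop, then turned the clamp lever to its tight stop and let go, with no contact with either bushing; I handed the job in at about 24 s.

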